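# Scrub the feeding bottles, load the steriliser tray, set its timer

## Robot

A 6-joint arm with a two-finger parallel gripper is mounted at the origin on the work surface. World frame = base frame: x ahead of the robot, y to its left, z up, the work surface at z = 0. Lengths are in m, angles in rad, forces in N, time in s.
With the tool pointing down it reaches from about 0.25 to 0.725 m from the base axis. Payload 4 kg.
Tool frame: the origin (TCP) lies on the centre line of the jaws, within the pads' length; the fingertips stand ahead of it and the grasp point (between the pads) lies 11 mm behind it (bot.tip_extent is the z of the fingertips in the tool frame, in m); z points along the fingers, y is the direction in which the jaws open and shut (so a half turn about z gives the same grasp; the last joint's range is limited). The gripper opens to 85 mm and grips with 20 to 120 N. Pads are 22 mm wide; open, the fingers measure 114 mm over their backs; the gripper's body (76 mm by 85 mm) begins 54 mm behind the grasp point. The pads swing forward as they close: fully open they stand 13 mm farther back than shut.
Start: joints at [-1.121, 0.241, 0.005, 1.335, 0, 1.571], TCP at [0.217, -0.45, 0.203] pointing down, gripper open.
Joint ranges: [-2.72, 2.72], [-1.05, 1.87], [-1.09, 1.28], [-1.99, 2.15], [-1.42, 1.44], [-3.14, 3.14]. Speed limits (rad/s): [2.79, 2.79, 3.14, 3.14, 3.14, 3.14].

## Interface

Orientations are given as a unit quaternion [x, y, z, w].
In Python, from workcell import bot gives the robot as it stands.
- The arm moves only by the shell command python3 -m jog 'ROWS'. ROWS is JSON, a list that holds one entry, the list of rows, each a list of 7 numbers: the shift along the world's x, y, z in m, then the turn, a rotation vector about the world's x, y, z in degrees, then the closure in counts, from 0 (fully open) to 255 (shut). In form: [[[tx, ty, tz, ax, ay, az, fingers], ...]]. A call has 1 to 10 rows; each row is the pose to reach, as a shift and turn from the pose commanded when the call began; what a row does not reach only later rows make up. A row lasts 1/12 s, in which the tool goes at most 41.7 mm and 7.16 degrees, less where a joint would pass 70% of its speed; a pose out of reach is approached as far as the arm can. A call with a gripper value outside its range is refused whole. The fingers move at their own pace and stop on an object; the grip force is fixed at half the most. Time passes only in rows, so rows that repeat a pose let the fingers close. It gives the time, the measured TCP pose, the force and the opening at its end, in the units of the state.
- bot.get_obs(): the state, without advancing time (a new reading comes with each control period).
- bot.camera(name): name is "scene" or "top" or "wrist"; returns the picture (384x512x3 uint8, blue, green, red); there is no depth.
- bot.camera_model(name): a dict with "K" (3x3 intrinsics, pixels), "T" (4x4, takes a point from camera to world coordinates). Camera axes: x right, y down, z forward; pixel columns grow to the right and rows downward; lengths in m; the calibration is good to about 2 mm. A picture is of the moment at which its call begins: read the wrist's pose just before it. camera_model takes no time and is no camera call; for the wrist camera it gives the pose at the moment of the call.
- bot.job_done(): hands the job in, once; it reports no verdict.
The state is a dict: "clock": time; "joint_pos": joint angles; "joint_vel": joint speeds; "tau": joint torques, N m; "eef_pos": TCP position; "tool_rot": TCP orientation; "ft_force": force on the tool from outside, world axes, zero at the start; "ft_torque": the same for the moment, N m; "grip_width": finger opening in m.
Only numpy, scipy, OpenCV 4.12 (cv2) and the standard library are available. Lean on these libraries where they do the work, as an engineer would, in place of code of your own. Each camera call takes 0.05 s, during which the arm holds its last target. There are 200 camera calls.

## Task

Brush out the open feeding bottles on the counter (two or three of the blue, green and red banded ones), always in the order blue, green, red: in each, push the brush right down to the bottom, draw it up until its tip is at the mouth and push it down to the bottom again. When all are scrubbed hang the brush back upright in its stand; at the end every open bottle must stand upright in an empty pocket of the steriliser tray and the timer dial's pointer must be on its red mark. Leave the capped bottles in the tray and everything else on the counter where they are.

Things in the scene. Friction and masses are not known exactly. Their poses are not given: they have to be found in the camera images.
- brush: Bottle brush, 220 mm, 90 g, round; origin at the tip of the head, z up the handle. Stiff white-and-blue head 32 mm across to z 70 mm, 10 mm steel rod to 118, orange collar 68 mm across from 118 to 124, round orange handle 22 mm across to 220 mm: grip it there, fingers down, about 175 mm above the tip. It hangs upright in the stand by its collar at the start.
- brush_tip (a point): tip of the brush head (the brush's origin)
- stand: Fixed green upright tube, the brush's stand, 125 mm tall, outer diameter 58 mm, inner 48 mm, open top, foot 100 mm across and 8 mm high; origin at the centre of its underside, z up. The brush's collar rests on its rim, the brush's origin then 7 mm above the stand's. It stands at the left or right of the counter, the dispenser on the other side.
- tray: Fixed grey steriliser tray, 86 x 411 mm, 40 mm high, with five open-topped pockets 76 x 76 mm in one row along its own y axis, 81 mm apart, walls 5 mm, floor 5 mm; origin at the centre of its underside on the counter, z up. Beyond it stand a bowl, a tin and a pan lid that nobody needs.
- dispenser: Bystander: fixed white formula dispenser of three stacked tiers with a swivel spout on top, 100 mm in diameter, 200 mm tall, the spout reaching 64 mm from its axis towards the robot; origin at the centre of its underside.
- snack_jar: Bystander: loose small glass jar with a yellow cap, 42 mm in diameter, 50 mm tall; origin at the centre of its underside.
- spice_jar: Bystander: loose small amber jar with a black cap, 42 mm in diameter, 55 mm tall; origin at the centre of its underside.
- pocket0 (a point): centre of the floor of pocket 0 of the tray (tray y = -162 mm), 5 mm above the counter; axes as the tray's
- pocket1 (a point): centre of the floor of pocket 1 of the tray (tray y = -81 mm), 5 mm above the counter; axes as the tray's
- pocket2 (a point): centre of the floor of pocket 2 of the tray (tray y = +0 mm), 5 mm above the counter; axes as the tray's
- pocket3 (a point): centre of the floor of pocket 3 of the tray (tray y = +81 mm), 5 mm above the counter; axes as the tray's
- pocket4 (a point): centre of the floor of pocket 4 of the tray (tray y = +162 mm), 5 mm above the counter; axes as the tray's
- bottle_blue: Loose open white feeding bottle with a blue band round its top 30 mm (absent in some starts), a plain upright tube with a floor: outer diameter 60 mm, inner 52 mm, height 110 mm, floor 8 mm thick, 150 g, heavy at the bottom; origin at the centre of its underside, z up to the mouth. Grip it across its outside near the top.
- bottle_green: Loose open white feeding bottle with a green band round its top 30 mm (absent in some starts), a plain upright tube with a floor: outer diameter 60 mm, inner 52 mm, height 110 mm, floor 8 mm thick, 150 g, heavy at the bottom; origin at the centre of its underside, z up to the mouth. Grip it across its outside near the top.
- bottle_red: Loose open white feeding bottle with a red band round its top 30 mm (absent in some starts), a plain upright tube with a floor: outer diameter 60 mm, inner 52 mm, height 110 mm, floor 8 mm thick, 150 g, heavy at the bottom; origin at the centre of its underside, z up to the mouth. Grip it across its outside near the top.
- capped0: Already washed, closed white bottle with a grey domed cap, 60 mm in diameter, 135 mm tall, 250 g, standing in pocket 0 (absent in most starts: then pocket 0 is empty); origin at the centre of its underside. To be left alone.
- capped1: Already washed, closed white bottle with a grey domed cap, 60 mm in diameter, 135 mm tall, 250 g, standing in pocket 1 (absent in most starts: then pocket 1 is empty); origin at the centre of its underside. To be left alone.
- capped2: Already washed, closed white bottle with a grey domed cap, 60 mm in diameter, 135 mm tall, 250 g, standing in pocket 2 (absent in most starts: then pocket 2 is empty); origin at the centre of its underside. To be left alone.
- capped3: Already washed, closed white bottle with a grey domed cap, 60 mm in diameter, 135 mm tall, 250 g, standing in pocket 3 (absent in most starts: then pocket 3 is empty); origin at the centre of its underside. To be left alone.
- capped4: Already washed, closed white bottle with a grey domed cap, 60 mm in diameter, 135 mm tall, 250 g, standing in pocket 4 (absent in most starts: then pocket 4 is empty); origin at the centre of its underside. To be left alone.
- timer_base: Fixed round white plate of the steriliser's timer, 76 mm across, 6 mm high, at the left or right of the tray; origin at the centre of its underside, z up. Black marks lie on it round the dial every 0.4 rad, clockwise from its -x direction; the fourth of them (1.2 rad) is the red one.
- timer (a joint): Angle of the timer's black dial: 0 with the white pointer towards the plate's -x, growing clockwise seen from above, 0 to 2.4 rad; 1.2 rad is the red mark. It stays where it is left (friction 0.04 N m). The dial is a disc 52 mm across with an upright grip bar on it, 49 mm long, 14 mm thick, its top 44 mm above the counter; at 0 the bar lies along the plate's x axis.
- timer_grip (a point): point on the dial's axis where to grip the bar across its thickness, 37 mm above the counter
Mind the look-alikes: they are no part of the job. What is shaped like the bottle_red but yellow is not meant. What is shaped like the brush but brown is not meant.

How it is judged:
By the outcome, as a careful person would: the job done as asked, in the order asked, and still so for the second after the job is handed in, with the robot touching nothing.
Of capped0, capped1, capped2, capped3, capped4 only 1 to 2 are there at a start; the rules pass over those that are not, and their reading is None.
Of bottle_blue, bottle_green, bottle_red only 2 to 3 are there at a start; the rules pass over those that are not, and their reading is None.
At some moment in a run one of bottle_blue, bottle_green, bottle_red may be knocked a few centimetres aside while the robot is not near it.
It also fails if it takes over 210 s, if anything falls off the work surface, if the arm or the gripper's body presses on something with over 40 N, if the wrist force passes 120 N, or if a joint passes its speed limit or range.

## Working session

There is one attempt and no reset: what is moved stays moved. The work goes in short steps, Python scripts to look and compute and a shell command to move; the robot and the scene stay as the last step left them, time stands still between calls to the robot, and variables do not carry over. Pictures are saved under pics/ and viewed, about 12 in all and at most 16, crops included, and the job is handed in when it is done.

```bash
mkdir -p pics; ls; cat > h.py <<'E'
import numpy as np,cv2
from workcell import bot
def ray(name,u,v,z,cm=None):
    m=cm or bot.camera_model(name);K=np.array(m["K"]);T=np.array(m["T"])
    d=T[:3,:3]@np.linalg.solve(K,[u,v,1.]);o=T[:3,3]
    return o+d*(z-o[2])/d[2]
def proj(name,p,cm=None):
    m=cm or bot.camera_model(name);K=np.array(m["K"]);T=np.linalg.inv(np.array(m["T"]))
    c=T[:3,:3]@np.array(p)+T[:3,3];q=K@c;return q[:2]/q[2]
def st():
    o=bot.get_obs();print({k:np.round(o[k],3).tolist() for k in("clock","eef_pos","tool_rot","ft_force","grip_width","joint_pos")})
E
python3 - <<'E'
from h import *
st();print(bot.tip_extent)
for n in("top","scene"):
    im=bot.camera(n);cv2.imwrite(f"pics/{n}0.png",im);cv2.imwrite(f"pics/{n}0b.png",cv2.resize(im,(800,600),interpolation=cv2.INTER_CUBIC))
    m=bot.camera_model(n);print(n,np.round(m["K"],1).tolist(),np.round(m["T"],3).tolist())
E
```

```text
pics
{'clock': 0.0, 'eef_pos': [0.217, -0.45, 0.202], 'tool_rot': [0.975, 0.223, -0.0, -0.001], 'ft_force': [-0.374, -0.465, 0.931], 'grip_width': 0.085, 'joint_pos': [-1.121, 0.241, 0.004, 1.335, -0.0, 1.571]}
0.008
top [[376.8, 0.0, 256.9], [0.0, 376.8, 193.6], [0.0, 0.0, 1.0]] [[0.01, -0.971, 0.238, 0.307], [-1.0, -0.009, 0.008, 0.014], [-0.006, -0.238, -0.971, 0.985], [0.0, 0.0, 0.0, 1.0]]
scene [[414.9, 0.0, 260.6], [0.0, 414.9, 187.4], [0.0, 0.0, 1.0]] [[-0.477, 0.598, -0.644, 1.273], [0.879, 0.319, -0.355, 0.434], [-0.007, -0.735, -0.678, 0.867], [0.0, 0.0, 0.0, 1.0]]
```

View pics/top0b.png

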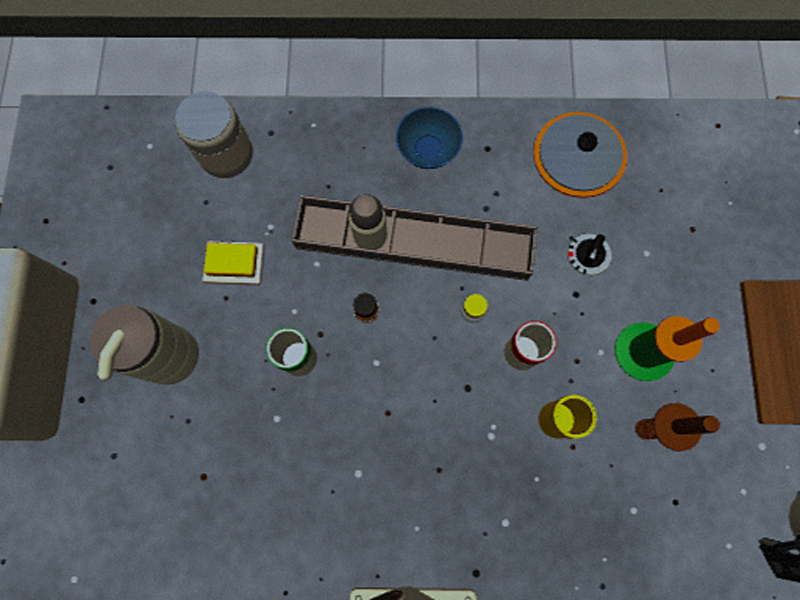

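View pics/scene0b.png

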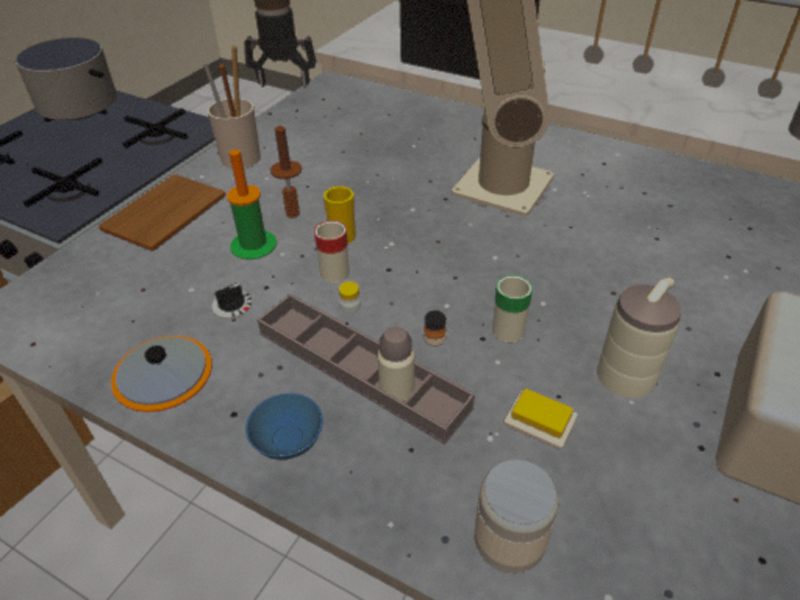

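The top view shows the green bottle (mouth 288,348) and the red one (534,342), with no blue. The capped bottle is in the second pocket from the left. The brush collar is at (679,339), with the brown look-alike below it. The timer is at (590,253). I'll enlarge this for accuracy.

```bash
python3 - <<'E'
from h import *
im=cv2.imread("pics/top0.png");
cv2.imwrite("pics/c1.png",cv2.resize(im[110:260,160:360],None,fx=4,fy=4,interpolation=cv2.INTER_CUBIC))
cv2.imwrite("pics/c2.png",cv2.resize(im[140:290,300:480],None,fx=4,fy=4,interpolation=cv2.INTER_CUBIC))
E
```

```text
(no output)
```

View pics/c1.png

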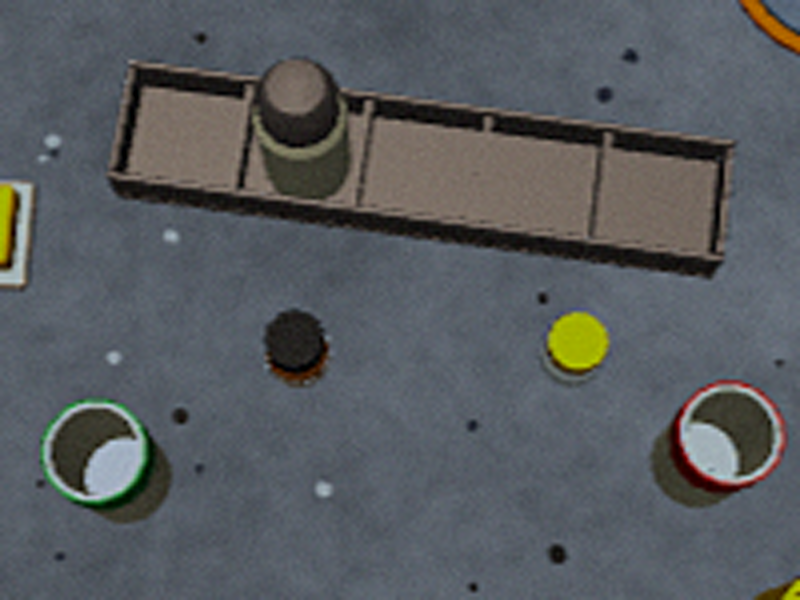

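View pics/c2.png

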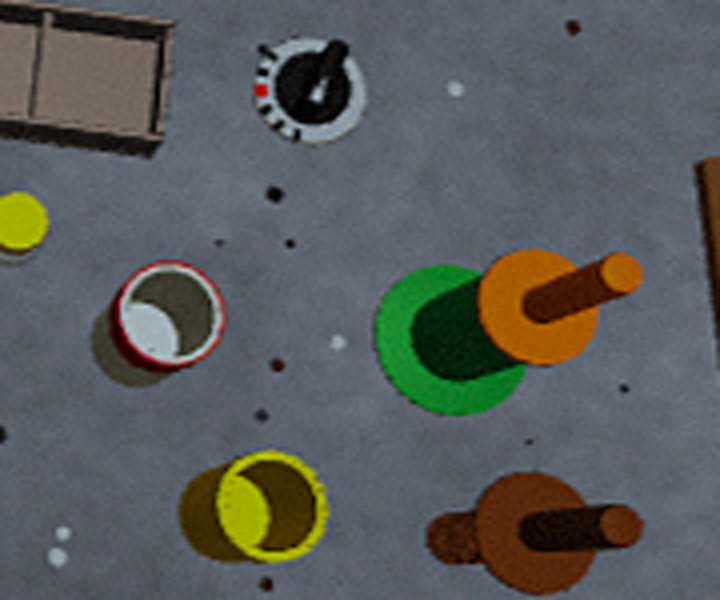

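```bash
python3 - <<'E'
from h import *
def c1(x,y,z): return ray("top",160+x/4-.4,110+y/4-.4,z)
def c2(x,y,z): return ray("top",300+x/4-.4,140+y/4-.4,z)
P=lambda n,p:print(n,np.round(p,4))
P("green",c1(96,453,.11));P("red",c1(731,436,.11));P("red2",c2(171,314,.11))
for n,a in dict(bl=(131,62),br=(734,142),fl=(110,178),fr=(718,260)).items(): P(n,c1(*a,.04))
P("timer",c2(310,91,.006));P("redmark",c2(260,90,.006));P("m0",c2(295,134,.006))
P("stand foot",c2(451,339,.008));P("collar",c2(538,308,.131));P("htop",c2(622,273,.227))
P("yellow",c2(272,507,.11));P("browncollar",c2(536,533,.12));P("browntop",c2(620,525,.22))
P("spice",c1(295,340,.055));P("snack",c1(578,341,.05));P("capped",c1(300,85,.135))
E
```

```text
green [0.4485 0.1925 0.11  ]
red [ 0.4621 -0.1804  0.11  ]
red2 [ 0.4633 -0.1804  0.11  ]
bl [0.7272 0.1983 0.04  ]
br [ 0.6729 -0.2065  0.04  ]
fl [0.6442 0.208  0.04  ]
fr [ 0.5909 -0.1925  0.04  ]
timer [ 0.6369 -0.3048  0.006 ]
redmark [ 0.6373 -0.2708  0.006 ]
m0 [ 0.6062 -0.2926  0.006 ]
stand foot [ 0.4667 -0.3848  0.008 ]
collar [ 0.465 -0.386  0.131]
htop [ 0.4657 -0.3858  0.227 ]
yellow [ 0.3523 -0.2331  0.11  ]
browncollar [ 0.3389 -0.3771  0.12  ]
browntop [ 0.3395 -0.3739  0.22  ]
spice [0.5311 0.0813 0.055 ]
snack [ 0.5333 -0.0989  0.05  ]
capped [0.6707 0.0764 0.135 ]
```

The measurements agree: brush at (0.465,−0.386), green at (0.449,0.193), red at (0.463,−0.180), and empty pockets 0, 1, 2 and 4. I'll lift and look at the timer with the wrist camera.

```bash
python3 -m jog '[[[0,0,0.04,0,0,0,0],[0,0,0.08,0,0,0,0],[0,0,0.12,0,0,0,0],[0.04,0.016,0.12,0,0,0,0],[0.08,0.032,0.12,0,0,0,0],[0.12,0.048,0.12,0,0,0,0],[0.16,0.065,0.12,0,0,0,0],[0.2,0.083,0.12,0,0,0,0],[0.24,0.1,0.12,0,0,0,0],[0.27,0.11,0.12,0,0,0,0]]]'
python3 -m jog '[[[0.03,0.01,0,0,0,0,0],[0.06,0.025,0,0,0,0,0],[0.09,0.04,0,0,0,0,0],[0.11,0.05,0,0,0,0,0],[0.11,0.05,0,0,0,0,0],[0.11,0.05,0,0,0,0,0],[0.11,0.05,0,0,0,0,0]]]'
python3 - <<'E'
from h import *
st();m=bot.camera_model("wrist");print(np.round(m["K"],1).tolist(),np.round(m["T"],3).tolist())
im=bot.camera("wrist");print(proj("wrist",[.637,-.305,.04],m))
cv2.imwrite("pics/w1.png",im)
E
```

```text
clock: 0.93
eef_pos: [0.4888, -0.3388, 0.3224]
tool_rot: [0.975, 0.223, -0.0, -0.0]
ft_force: [0.3, -1.5, 0.6]
grip_width: 0.0855
clock: 1.52
eef_pos: [0.5969, -0.2905, 0.3219]
tool_rot: [0.975, 0.223, -0.001, -0.0]
ft_force: [-0.7, -0.1, -0.5]
grip_width: 0.0855
{'clock': 1.517, 'eef_pos': [0.597, -0.29, 0.322], 'tool_rot': [0.975, 0.223, -0.001, -0.0], 'ft_force': [-0.683, -0.062, -0.52], 'grip_width': 0.086, 'joint_pos': [-0.453, 0.63, 0.911, 1.853, -0.0, 2.239]}
[[292.8, 0.0, 255.5], [0.0, 292.8, 197.0], [0.0, 0.0, 1.0]] [[0.434, -0.869, -0.239, 0.657], [-0.901, -0.419, -0.115, -0.262], [-0.0, 0.265, -0.964, 0.494], [0.0, 0.0, 0.0, 1.0]]
[275.23276    141.68372218]
```

View pics/w1.png

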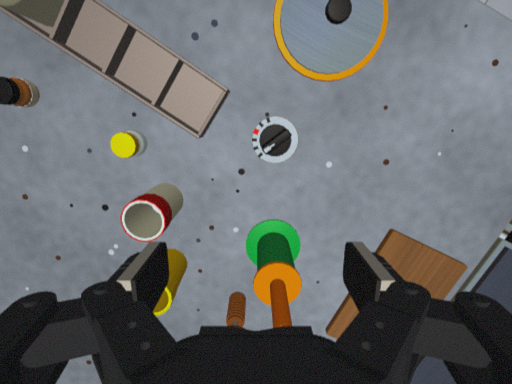

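The wrist view shows the timer at (275,139). I'll enlarge it.

```bash
python3 - <<'E'
from h import *
im=cv2.imread("pics/w1.png")
cv2.imwrite("pics/w1c.png",cv2.resize(im[105:175,240:310],None,fx=8,fy=8,interpolation=cv2.INTER_CUBIC))
E
```

```text
(no output)
```

View pics/w1c.png

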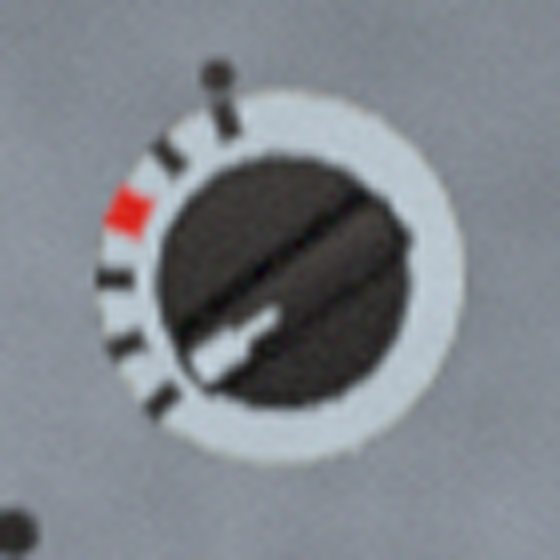

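```bash
python3 - <<'E'
from h import *
m=dict(K=[[292.8,0,255.5],[0,292.8,197],[0,0,1]],T=[[.434,-.869,-.239,.657],[-.901,-.419,-.115,-.262],[0,.265,-.964,.494],[0,0,0,1]])
m=bot.camera_model("wrist")
w=lambda x,y,z:ray("w",240+x/8-.45,105+y/8-.45,z,m)
c=w(282,278,.006);print("c",c)
an=lambda d:np.degrees(np.arctan2(d[1],d[0]))
for a in((162,402),(125,345),(113,278),(128,212),(168,157),(228,120)):print(an(w(*a,.007)-c))
print("bar",an(w(203,368,.044)-w(385,220,.044)),w(203,368,.044),w(385,220,.044),(w(203,368,.044)+w(385,220,.044))/2)
print("ptr",an(w(203,368,.044)-w(280,315,.044)))
E
```

```text
c [ 0.63844132 -0.30648303  0.006     ]
161.50558429974882
138.4529053252265
115.55952693086311
92.8998031211992
69.95489657891181
45.79202581003382
bar 154.81601607921377 [ 0.61822165 -0.29702507  0.044     ] [ 0.65784243 -0.31565567  0.044     ] [ 0.63803204 -0.30634037  0.044     ]
ptr 150.2088929800828
```

```bash
python3 -m jog '[[[0,0,0,0,0,7,0],[0.01,-0.004,-0.02,0,0,14,0],[0.02,-0.008,-0.04,0,0,21,0],[0.03,-0.012,-0.06,0,0,28,0],[0.041,-0.016,-0.08,0,0,35,0],[0.041,-0.016,-0.1,0,0,42,0],[0.041,-0.016,-0.12,0,0,49,0],[0.041,-0.016,-0.14,0,0,56,0],[0.041,-0.016,-0.16,0,0,63,0],[0.041,-0.016,-0.18,0,0,70,0]]]'
python3 -m jog '[[[0,0,-0.01,0,0,7,0],[0,0,-0.02,0,0,14,0],[0,0,-0.03,0,0,21,0],[0,0,-0.03,0,0,28,0],[0,0,-0.03,0,0,35,0],[0,0,-0.03,0,0,42,0],[0,0,-0.03,0,0,49,0],[0,0,-0.03,0,0,56,0],[0,0,-0.03,0,0,59,0],[0,0,-0.03,0,0,59,0]]]'
python3 -m jog '[[[0,0,-0.02,0,0,0,0],[0,0,-0.04,0,0,0,0],[0,0,-0.06,0,0,0,0],[0,0,-0.07,0,0,0,0],[0,0,-0.08,0,0,0,0],[0,0,-0.085,0,0,0,0],[0,0,-0.085,0,0,0,0]]]'
python3 -c "
from h import *
st()"
```

```text
clock: 2.4
eef_pos: [0.6369, -0.3077, 0.1428]
tool_rot: [0.669, 0.743, 0.0, 0.0]
ft_force: [0.8, -0.2, -0.2]
grip_width: 0.0853
clock: 3.23
eef_pos: [0.6372, -0.3077, 0.1137]
tool_rot: [0.219, 0.976, -0.0, 0.0]
ft_force: [0.2, 0.2, 1.0]
grip_width: 0.0855
clock: 3.82
eef_pos: [0.6376, -0.3063, 0.0268]
tool_rot: [0.219, 0.976, 0.0, -0.001]
ft_force: [-0.5, -0.3, -0.5]
grip_width: 0.0852
{'clock': 3.817, 'eef_pos': [0.638, -0.306, 0.027], 'tool_rot': [0.219, 0.976, 0.0, -0.001], 'ft_force': [-0.489, -0.277, -0.521], 'grip_width': 0.085, 'joint_pos': [-0.448, 0.764, 0.387, 1.195, -0.0, -0.007]}
```

```bash
python3 -m jog '[[[0,0,0,0,0,0,255],[0,0,0,0,0,0,255],[0,0,0,0,0,0,255],[0,0,0,0,0,0,255],[0,0,0,0,0,0,255],[0,0,0,0,0,0,255],[0,0,0,0,0,0,255],[0,0,0,0,0,0,255],[0,0,0,0,0,0,255],[0,0,0,0,0,0,255]]]'
python3 -m jog '[[[0,0,0,0,0,-7,255],[0,0,0,0,0,-14,255],[0,0,0,0,0,-21,255],[0,0,0,0,0,-28,255],[0,0,0,0,0,-35,255],[0,0,0,0,0,-42,255],[0,0,0,0,0,-49,255],[0,0,0,0,0,-56,255],[0,0,0,0,0,-62,255],[0,0,0,0,0,-62,255]]]'
python3 -m jog '[[[0,0,0,0,0,0,255],[0,0,0,0,0,0,255],[0,0,0,0,0,0,0],[0,0,0,0,0,0,0],[0,0,0,0,0,0,0],[0,0,0,0,0,0,0],[0,0,0,0,0,0,0],[0,0,0,0,0,0,0],[0,0,0,0,0,0,0],[0,0,0,0,0,0,0]]]'
python3 -m jog '[[[0,0,0.03,0,0,0,0],[0,0,0.07,0,0,0,0],[0,0,0.11,0,0,0,0],[0,0,0.15,0,0,0,0],[0,0,0.19,0,0,0,0],[0,0,0.23,0,0,0,0],[-0.04,0,0.27,0,0,0,0],[-0.06,0,0.3,0,0,0,0],[-0.06,0,0.3,0,0,0,0],[-0.06,0,0.3,0,0,0,0]]]'
python3 - <<'E'
from h import *
st();m=bot.camera_model("wrist");u=proj("w",[.638,-.306,.03],m);print(u)
im=bot.camera("wrist");cv2.imwrite("pics/w2.png",im);t=bot.camera("top");cv2.imwrite("pics/t2.png",t)
x,y=np.clip((u-35).astype(int),0,[512-70,384-70]);print(x,y)
cv2.imwrite("pics/w2c.png",cv2.resize(im[y:y+70,x:x+70],None,fx=8,fy=8,interpolation=cv2.INTER_CUBIC))
a=cv2.imread("pics/top0.png");print([cv2.absdiff(a,t)[r[1]-15:r[1]+15,r[0]-15:r[0]+15].mean() for r in((184,223),(342,219))])
E
```

```text
clock: 4.65
eef_pos: [0.6384, -0.3062, 0.0276]
tool_rot: [0.218, 0.976, 0.0, -0.0]
ft_force: [0.5, 1.0, 0.2]
grip_width: -0.0
clock: 5.48
eef_pos: [0.6384, -0.3063, 0.0275]
tool_rot: [0.69, 0.723, -0.0, -0.0]
ft_force: [0.6, -0.0, -0.2]
grip_width: -0.0002
clock: 6.32
eef_pos: [0.6384, -0.3063, 0.0276]
tool_rot: [0.69, 0.724, -0.0, 0.0]
ft_force: [-0.2, -0.2, 0.7]
grip_width: 0.0854
clock: 7.15
eef_pos: [0.5783, -0.3073, 0.3331]
tool_rot: [0.69, 0.724, 0.001, 0.004]
ft_force: [0.8, -0.5, 0.2]
grip_width: 0.0853
{'clock': 7.15, 'eef_pos': [0.578, -0.307, 0.333], 'tool_rot': [0.69, 0.724, 0.001, 0.004], 'ft_force': [0.846, -0.518, 0.233], 'grip_width': 0.085, 'joint_pos': [-0.488, 0.598, 0.884, 1.848, -0.0, 1.035]}
[290.72355311 159.12337259]
255 124
[np.float64(4.728518518518518), np.float64(4.705925925925926)]
```

View pics/w2c.png

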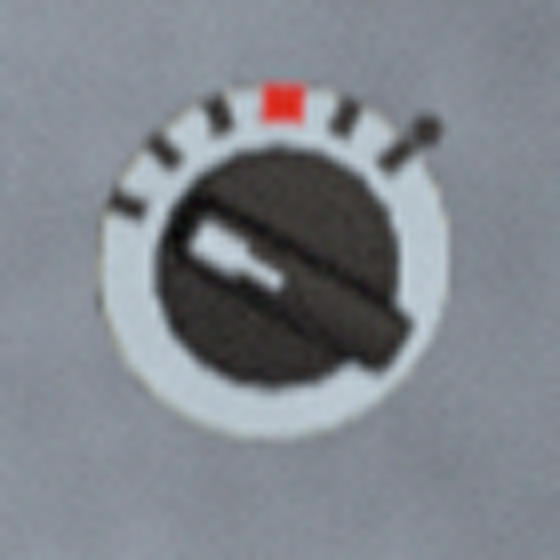

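The fingers read a closed width of 0 and the dial did not turn: its pointer is still about 8° past the first mark, so the grasp missed. I'll go back down and look from the scene camera.

```bash
python3 -m jog '[[[0.02,0,-0.03,0,0,7,0],[0.04,0,-0.06,0,0,14,0],[0.06,0.0,-0.09,0,0,21,0],[0.06,0,-0.12,0,0,28,0],[0.06,0,-0.15,0,0,35,0],[0.06,0,-0.18,0,0,42,0],[0.06,0,-0.21,0,0,49,0],[0.06,0,-0.23,0,0,56,0],[0.06,0,-0.25,0,0,62,0],[0.06,0,-0.25,0,0,62,0]]]'
python3 -m jog '[[[0,0,-0.02,0,0,0,0],[0,0,-0.04,0,0,0,0],[0,0,-0.055,0,0,0,0],[0,0,-0.055,0,0,0,0],[0,0,-0.055,0,0,0,100],[0,0,-0.055,0,0,0,100],[0,0,-0.055,0,0,0,100],[0,0,-0.055,0,0,0,100],[0,0,-0.055,0,0,0,100],[0,0,-0.055,0,0,0,100]]]'
python3 - <<'E'
from h import *
st()
im=bot.camera("scene");u=proj("scene",[.638,-.306,.05]);print(u);x,y=np.clip((u-60).astype(int),0,[512-120,384-120]);print(x,y)
c=cv2.resize(im[y:y+120,x:x+120],None,fx=3.3,fy=3.3,interpolation=cv2.INTER_CUBIC)
w=bot.camera("wrist");w=cv2.resize(w[130:384,110:400],(396,396*254//290))
h=max(c.shape[0],w.shape[0]);o=np.zeros((h,c.shape[1]+w.shape[1],3),np.uint8);o[:c.shape[0],:c.shape[1]]=c;o[:w.shape[0],c.shape[1]:]=w
cv2.imwrite("pics/s3.png",o)
E
```

```text
clock: 8.08
eef_pos: [0.6338, -0.3032, 0.068]
tool_rot: [0.217, 0.976, 0.002, -0.007]
ft_force: [-0.9, 0.2, -0.7]
grip_width: 0.0857
clock: 8.92
eef_pos: [0.6389, -0.3065, 0.0236]
tool_rot: [0.218, 0.976, -0.0, 0.001]
ft_force: [0.1, 0.4, -0.1]
grip_width: 0.0519
{'clock': 8.917, 'eef_pos': [0.639, -0.307, 0.024], 'tool_rot': [0.218, 0.976, -0.0, 0.001], 'ft_force': [0.1, 0.399, -0.148], 'grip_width': 0.052, 'joint_pos': [-0.447, 0.766, 0.382, 1.186, -0.0, -0.007]}
[144.86191624 182.299829  ]
84 122
```

View pics/s3.png

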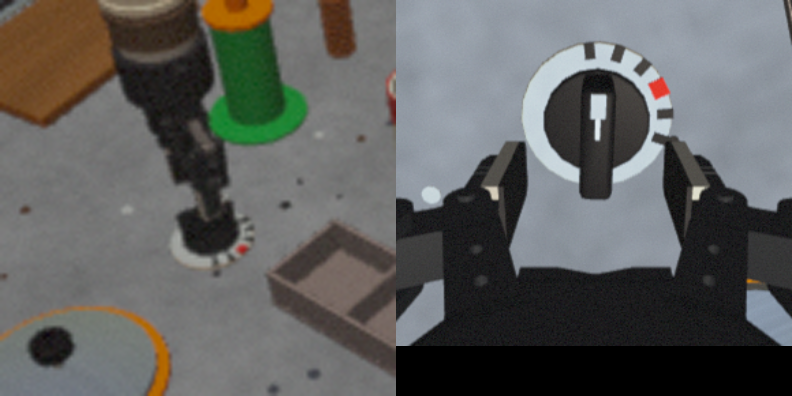

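```bash
python3 - <<'E'
from h import *
o=bot.get_obs();p=np.array(o["eef_pos"]);m=bot.camera_model("wrist")
y=np.array([.426,.905,0])
for q in (p,p+[0,0,-.008],p+.026*y-[0,0,.008],p-.026*y-[0,0,.008],[.638,-.306,.044],[.638,-.306,.006]):
    u=proj("w",q,m);v=proj("scene",q);print(np.round(q,3),"wrist crop",np.round((u-[110,130])*396/290+[396,0]),"scene crop",np.round((v-[84,122])*3.3))
print(np.round(m["T"],3).tolist())
E
```

```text
[ 0.639 -0.306  0.023] wrist crop [595. 132.] scene crop [206. 221.]
[ 0.639 -0.306  0.015] wrist crop [595. 126.] scene crop [208. 228.]
[ 0.65  -0.283  0.015] wrist crop [650. 126.] scene crop [220. 243.]
[ 0.627 -0.33   0.015] wrist crop [541. 126.] scene crop [196. 212.]
[ 0.638 -0.306  0.044] wrist crop [595. 149.] scene crop [202. 204.]
[ 0.638 -0.306  0.006] wrist crop [595. 119.] scene crop [210. 235.]
[[0.427, 0.872, 0.239, 0.578], [0.904, -0.411, -0.114, -0.278], [-0.001, 0.264, -0.964, 0.195], [0.0, 0.0, 0.0, 1.0]]
```

The wrist view puts the fingertips about 37 mm higher than the stated tool frame does: pads 52 mm apart span 105 px, which is about 0.145 m deep, against 0.18 m for the TCP. That explains the miss. I'll descend about 32 mm more with the gripper open, watch the force, and close.

```bash
python3 -m jog '[[[0,0,0,0,0,0,0],[0,0,0,0,0,0,0],[0,0,0,0,0,0,0],[0,0,0,0,0,0,0],[0,0,-0.005,0,0,0,0],[0,0,-0.01,0,0,0,0],[0,0,-0.015,0,0,0,0],[0,0,-0.02,0,0,0,0],[0,0,-0.02,0,0,0,0]]]'
python3 -m jog '[[[0,0,-0.005,0,0,0,0],[0,0,-0.01,0,0,0,0],[0,0,-0.01,0,0,0,0],[0,0,-0.01,0,0,0,255],[0,0,-0.01,0,0,0,255],[0,0,-0.01,0,0,0,255],[0,0,-0.01,0,0,0,255],[0,0,-0.01,0,0,0,255],[0,0,-0.01,0,0,0,255],[0,0,-0.01,0,0,0,255]]]'
```

```text
clock: 9.77
eef_pos: [0.6372, -0.3057, 0.0005]
tool_rot: [0.218, 0.976, 0.0, -0.002]
ft_force: [-0.5, 0.8, 0.0]
grip_width: 0.0854
clock: 10.6
eef_pos: [0.6388, -0.3058, -0.0068]
tool_rot: [0.218, 0.976, 0.0, 0.0]
ft_force: [-0.0, 2.6, 1.8]
grip_width: 0.0129
```

The bar is gripped at about 13 mm, which confirms the fingers are about 37 mm shorter than stated. Now I'll turn the dial.

```bash
python3 -m jog '[[[0,0,0,0,0,-7,255],[0,0,0,0,0,-14,255],[0,0,0,0,0,-21,255],[0,0,0,0,0,-28,255],[0,0,0,0,0,-35,255],[0,0,0,0,0,-42,255],[0,0,0,0,0,-49,255],[0,0,0,0,0,-56,255],[0,0,0,0,0,-62,255],[0,0,0,0,0,-62,255]]]'
python3 -m jog '[[[0,0,0,0,0,0,255],[0,0,0,0,0,0,255],[0,0,0,0,0,0,0],[0,0,0,0,0,0,0],[0,0,0,0,0,0,0],[0,0,0,0,0,0,0],[0,0,0,0,0,0,0],[0,0,0,0,0,0,0],[0,0,0,0,0,0,0],[0,0,0,0,0,0,0]]]'
python3 -m jog '[[[0,0,0.03,0,0,0,0],[0,0,0.07,0,0,0,0],[0,0,0.11,0,0,0,0],[0,0,0.15,0,0,0,0],[0,0,0.19,0,0,0,0],[0,0,0.23,0,0,0,0],[-0.04,0,0.27,0,0,0,0],[-0.06,0,0.3,0,0,0,0],[-0.06,0,0.3,0,0,0,0],[-0.06,0,0.3,0,0,0,0]]]'
python3 - <<'E'
from h import *
st();m=bot.camera_model("wrist");u=proj("w",[.638,-.306,.03],m)
im=bot.camera("wrist");cv2.imwrite("pics/w4.png",im);t=bot.camera("top");cv2.imwrite("pics/t4.png",t)
x,y=np.clip((u-35).astype(int),0,[512-70,384-70]);print(x,y)
c=cv2.resize(im[y:y+70,x:x+70],(560,560),interpolation=cv2.INTER_CUBIC)
cv2.imwrite("pics/w4c.png",c)
w=lambda a,b,z:ray("w",x+a/8-.45,y+b/8-.45,z,m)
np.savez("w4.npz",x=x,y=y,K=m["K"],T=m["T"])
a=cv2.imread("pics/top0.png");print([cv2.absdiff(a,t)[r[1]-15:r[1]+15,r[0]-15:r[0]+15].mean() for r in((184,223),(342,219))])
E
```

```text
clock: 11.43
eef_pos: [0.6378, -0.3064, -0.0069]
tool_rot: [0.691, 0.723, -0.0, -0.0]
ft_force: [-3.5, -0.2, 3.8]
grip_width: 0.0126
clock: 12.27
eef_pos: [0.6384, -0.3063, -0.0075]
tool_rot: [0.69, 0.724, -0.0, -0.0]
ft_force: [0.5, -0.4, -0.4]
grip_width: 0.0854
clock: 13.1
eef_pos: [0.5785, -0.3074, 0.2982]
tool_rot: [0.69, 0.724, 0.001, 0.004]
ft_force: [0.8, -0.4, -0.6]
grip_width: 0.0854
{'clock': 13.1, 'eef_pos': [0.578, -0.307, 0.298], 'tool_rot': [0.69, 0.724, 0.001, 0.004], 'ft_force': [0.759, -0.437, -0.579], 'grip_width': 0.085, 'joint_pos': [-0.488, 0.572, 0.748, 1.738, -0.0, 1.035]}
258 127
[np.float64(4.118518518518519), np.float64(4.025185185185185)]
```

View pics/w4c.png

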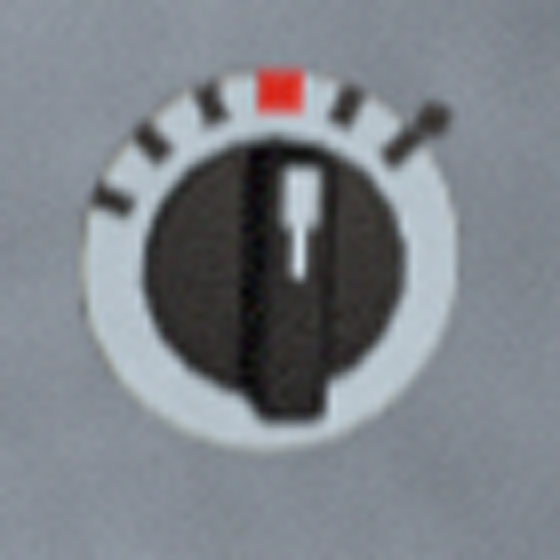

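```bash
python3 - <<'E'
from h import *
d=np.load("w4.npz");m=dict(K=d["K"],T=d["T"])
w=lambda a,b,z:ray("w",d["x"]+a/8-.45,d["y"]+b/8-.45,z,m)
an=lambda v:np.degrees(np.arctan2(v[1],v[0]))
c=w(272,260,.006);print(c)
for a in((115,200),(152,142),(212,103),(280,92),(347,106),(400,150)):print(an(w(*a,.007)-c))
print("ptr",an(w(302,165,.044)-w(298,280,.044)),an(w(303,168,.044)-[*c[:2],.044]),"bar sides",an(w(322,170,.044)-w(324,400,.044)))
E
```

```text
[ 0.63804018 -0.30440054  0.006     ]
161.7592308076019
138.9751403694875
115.29954997367511
92.06764223740474
68.57378302825565
44.49532626644042
ptr 92.74563609832295 92.50856815722338 bar sides 95.39094819183516
```

The pointer is at 92.6° and the red mark at 92.1°, so the timer is set. Next is the brush, with the effective grasp point about 48 mm behind the reported TCP.

```bash
python3 -m jog '[[[-0.03,-0.02,0,0,0,0,0],[-0.06,-0.04,0,0,0,0,0],[-0.09,-0.06,0,0,0,0,0],[-0.113,-0.079,0,0,0,0,0],[-0.113,-0.079,-0.03,0,0,0,0],[-0.113,-0.079,-0.06,0,0,0,0],[-0.113,-0.079,-0.08,0,0,0,0],[-0.113,-0.079,-0.1,0,0,0,0],[-0.113,-0.079,-0.12,0,0,0,0],[-0.113,-0.079,-0.12,0,0,0,0]]]'
python3 -m jog '[[[0,0,-0.01,0,0,0,0],[0,0,-0.02,0,0,0,0],[0,0,-0.02,0,0,0,0]]]'
python3 - <<'E'
from h import *
st();p=np.array(bot.get_obs()["eef_pos"]);print(proj("scene",p),proj("scene",[.465,-.386,.227]))
u=proj("scene",[.465,-.386,.2]);x,y=np.clip((u-60).astype(int),0,[512-120,384-120]);print(x,y)
cv2.imwrite("pics/s5.png",cv2.resize(bot.camera("scene")[y:y+120,x:x+120],None,fx=5,fy=5,interpolation=cv2.INTER_CUBIC))
E
```

```text
clock: 14.03
eef_pos: [0.4625, -0.3822, 0.1646]
tool_rot: [0.69, 0.724, -0.0, -0.007]
ft_force: [-0.2, 0.2, 0.1]
grip_width: 0.0852
clock: 14.28
eef_pos: [0.4649, -0.3845, 0.1503]
tool_rot: [0.69, 0.724, -0.0, -0.002]
ft_force: [-0.8, 0.7, 0.1]
grip_width: 0.085
{'clock': 14.283, 'eef_pos': [0.465, -0.385, 0.15], 'tool_rot': [0.69, 0.724, -0.0, -0.002], 'ft_force': [-0.806, 0.681, 0.11], 'grip_width': 0.085, 'joint_pos': [-0.691, 0.474, 0.206, 1.307, 0.0, 0.831]}
[155.35322251 117.86971662] [150.37256037  96.06523267]
92 43
```

View pics/s5.png

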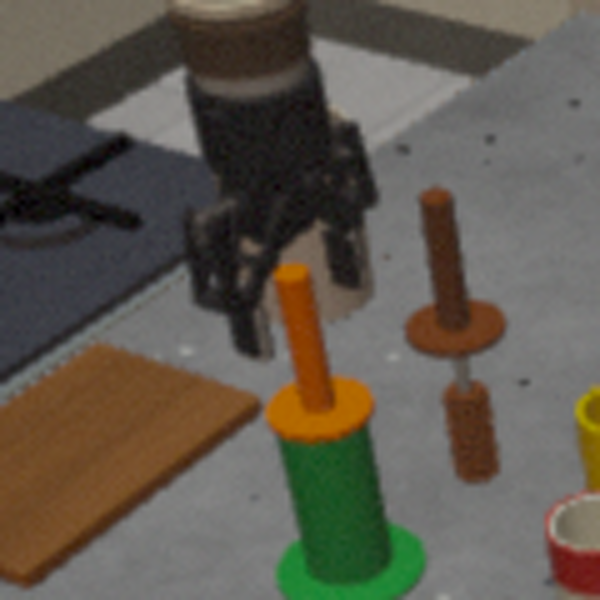

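The tips sit around the handle at the height I expected and the palm is clear. I'll descend 16 mm and close.

```bash
python3 -m jog '[[[0,0,-0.008,0,0,0,0],[0,0,-0.016,0,0,0,0],[0,0,-0.016,0,0,0,0],[0,0,-0.016,0,0,0,255],[0,0,-0.016,0,0,0,255],[0,0,-0.016,0,0,0,255],[0,0,-0.016,0,0,0,255],[0,0,-0.016,0,0,0,255],[0,0,-0.016,0,0,0,255],[0,0,-0.016,0,0,0,255]]]'
python3 -m jog '[[[0,0,0,0,0,0,255],[0,0,0.01,0,0,0,255],[0,0,0.02,0,0,0,255],[0,0,0.03,0,0,0,255],[0,0,0.04,0,0,0,255],[0,0,0.05,0,0,0,255],[0,0,0.05,0,0,0,255]]]'
```

```text
clock: 15.17
eef_pos: [0.4658, -0.3855, 0.1371]
tool_rot: [0.69, 0.724, 0.0, 0.001]
ft_force: [1.0, 0.2, 2.4]
grip_width: 0.021
clock: 15.75
eef_pos: [0.4666, -0.3863, 0.19]
tool_rot: [0.69, 0.724, 0.0, 0.003]
ft_force: [0.6, -0.0, 0.1]
grip_width: 0.0207
```

```bash
python3 -m jog '[[[0,0,0.02,0,0,0,255],[0,0,0.04,0,0,0,255],[0,0,0.06,0,0,0,255],[0,0,0.08,0,0,0,255],[0,0,0.1,0,0,0,255],[0,0,0.11,0,0,0,255],[0,0.03,0.11,0,0,0,255],[0,0.06,0.11,0,0,0,255],[0,0.09,0.11,0,0,0,255],[0,0.12,0.11,0,0,0,255]]]'
python3 -m jog '[[[0,0.03,0,0,0,0,255],[0,0.06,0,0,0,0,255],[0,0.09,0,0,0,0,255],[0,0.12,0,0,0,0,255],[0,0.15,0,0,0,0,255],[0,0.18,0,0,0,0,255],[0,0.21,0,0,0,0,255],[0,0.24,0,0,0,0,255],[0,0.26,0,0,0,0,255],[0,0.26,0,0,0,0,255]]]'
python3 -m jog '[[[0,0.03,0,0,0,0,255],[0,0.06,0,0,0,0,255],[-0.01,0.09,0,0,0,0,255],[-0.015,0.11,0,0,0,0,255],[-0.015,0.11,0,0,0,0,255],[-0.015,0.11,0,0,0,0,255]]]'
python3 - <<'E'
from h import *
st();p=np.array(bot.get_obs()["eef_pos"]);print("tip exp",proj("scene",p-[0,0,.13]),proj("top",p-[0,0,.13]))
s=bot.camera("scene");cv2.imwrite("pics/s6.png",s);t=bot.camera("top");cv2.imwrite("pics/t6.png",t)
a=cv2.resize(s[60:260,200:400],(400,400),interpolation=cv2.INTER_CUBIC);b=cv2.resize(t[130:290,140:400],(400,246),interpolation=cv2.INTER_CUBIC)
o=np.zeros((400,800,3),np.uint8);o[:,:400]=a;o[:246,400:]=b;cv2.imwrite("pics/m6.png",o)
E
```

```text
clock: 16.58
eef_pos: [0.4651, -0.2642, 0.2965]
tool_rot: [0.69, 0.724, 0.0, -0.0]
ft_force: [-0.1, -0.4, -0.3]
grip_width: 0.0205
clock: 17.42
eef_pos: [0.4651, -0.002, 0.2968]
tool_rot: [0.688, 0.726, 0.001, -0.0]
ft_force: [0.9, -0.3, -0.9]
grip_width: 0.0205
clock: 17.92
eef_pos: [0.4503, 0.1049, 0.2966]
tool_rot: [0.689, 0.725, -0.0, 0.0]
ft_force: [0.6, -0.3, -0.6]
grip_width: 0.0202
{'clock': 17.917, 'eef_pos': [0.45, 0.105, 0.297], 'tool_rot': [0.689, 0.725, -0.0, 0.0], 'ft_force': [0.605, -0.339, -0.631], 'grip_width': 0.02, 'joint_pos': [0.229, 0.144, 0.127, 1.554, -0.001, 1.75]}
tip exp [300.51564394 157.0446932 ] [218.3571194 218.249432 ]
```

View pics/m6.png

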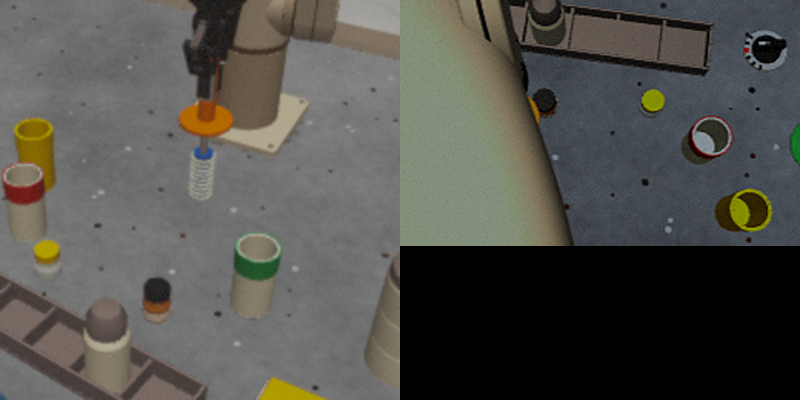

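The brush hangs upright with its tip at scene (300.5,159), as expected. Now I'll check the green bottle's position from this view (rim centre ≈ (328.6,184.5)).

```bash
python3 - <<'E'
from h import *
print(proj("scene",[.4485,.1925,.11]),ray("scene",328.4,184.6,.11))
a=cv2.imread("pics/scene0.png");b=cv2.imread("pics/s6.png");d=cv2.absdiff(a,b)
print("green",d[175:220,312:345].mean(),"red",d[140:182,200:224].mean())
E
```

```text
[328.954368   182.42297292] [0.45745317 0.19444193 0.11      ]
green 2.0727272727272728 red 2.293320105820106
```

```bash
cat > fit.py <<'E'
from h import *
from scipy.optimize import minimize
def band(im,col):
    h=cv2.cvtColor(im,cv2.COLOR_BGR2HSV);H,S,V=cv2.split(h)
    k=((H>45)&(H<85)) if col=="green" else ((H<6)|(H>172))
    return (k&(S>90)&(V>40)).astype(np.uint8)
def fit(ims,col,x0,R=.045):
    # match bbox of band pixels near the expected place in each camera
    res={}
    for n,im in ims.items():
        m=bot.camera_model(n);c=proj(n,[*x0,.095],m).astype(int);r=32
        M=np.zeros(im.shape[:2],np.uint8);M[c[1]-r:c[1]+r,c[0]-r:c[0]+r]=band(im,col)[c[1]-r:c[1]+r,c[0]-r:c[0]+r]
        nl,L,s,_=cv2.connectedComponentsWithStats(M);
        pts=np.argwhere(M)[:,::-1]
        bb=np.r_[pts.min(0)-.5,pts.max(0)+.5]
        t=np.linspace(0,2*np.pi,60)
        def f(p):
            P=[proj(n,[p[0]+.03*np.cos(a),p[1]+.03*np.sin(a),z],m) for a in t for z in(.08,.11)]
            P=np.array(P);return ((np.r_[P.min(0),P.max(0)]-bb)**2).sum()
        o=minimize(f,x0,method="Nelder-Mead",options=dict(xatol=1e-4,fatol=1e-3,initial_simplex=[x0,[x0[0]+.01,x0[1]],[x0[0],x0[1]+.01]]))
        res[n]=(np.round(o.x,4).tolist(),round(o.fun,2),len(pts))
    return res
E
python3 - <<'E'
from fit import *
i={"top":cv2.imread("pics/top0.png"),"scene":cv2.imread("pics/s6.png")}
print(fit(i,"green",[.4485,.1925]));print(fit(i,"red",[.463,-.18]))
E
```

```text
{'top': ([0.4504, 0.1941], np.float64(3.33), 95), 'scene': ([0.4705, 0.1997], np.float64(43.06), 185)}
{'top': ([0.4647, -0.1957], np.float64(98.19), 122), 'scene': ([0.4684, -0.1796], np.float64(0.05), 182)}
```

```bash
python3 -m jog '[[[0,0.03,0,0,0,0,255],[0,0.06,0,0,0,0,255],[0,0.089,0,0,0,0,255],[0,0.089,0,0,0,0,255],[0,0.089,0,0,0,0,255],[0,0.089,-0.015,0,0,0,255],[0,0.089,-0.03,0,0,0,255],[0,0.089,-0.045,0,0,0,255],[0,0.089,-0.06,0,0,0,255],[0,0.089,-0.07,0,0,0,255]]]'
python3 -m jog '[[[0,0,-0.015,0,0,0,255],[0,0,-0.03,0,0,0,255],[0,0,-0.045,0,0,0,255],[0,0,-0.06,0,0,0,255],[0,0,-0.06,0,0,0,255]]]'
python3 - <<'E'
from h import *
st();s=bot.camera("scene");cv2.imwrite("pics/s7.png",cv2.resize(s[100:230,250:400],(600,520),interpolation=cv2.INTER_CUBIC))
E
```

```text
clock: 18.85
eef_pos: [0.4502, 0.1913, 0.2252]
tool_rot: [0.691, 0.723, -0.001, -0.0]
ft_force: [-0.3, 0.0, -0.9]
grip_width: 0.0208
clock: 19.27
eef_pos: [0.4488, 0.1908, 0.1638]
tool_rot: [0.691, 0.723, -0.003, -0.001]
ft_force: [0.0, 0.1, -1.5]
grip_width: 0.0207
{'clock': 19.267, 'eef_pos': [0.449, 0.191, 0.164], 'tool_rot': [0.691, 0.723, -0.003, -0.001], 'ft_force': [0.044, 0.083, -1.519], 'grip_width': 0.021, 'joint_pos': [0.402, 0.242, -0.096, 1.239, -0.001, 1.928]}
```

View pics/s7.png

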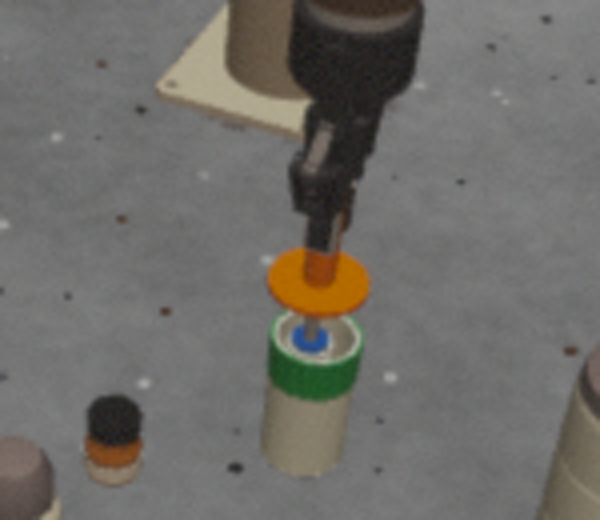

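The brush is inside the green mouth, close to centred. Down to the bottom, watching the force.

```bash
python3 -m jog '[[[0,0,-0.007,0,0,0,255],[0,0,-0.014,0,0,0,255],[0,0,-0.02,0,0,0,255],[0,0,-0.02,0,0,0,255],[0,0,-0.02,0,0,0,255]]]'
python3 -m jog '[[[0,0,-0.003,0,0,0,255],[0,0,-0.003,0,0,0,255]]]'
python3 -m jog '[[[0,0,-0.003,0,0,0,255],[0,0,-0.003,0,0,0,255]]]'
```

```text
clock: 19.73
eef_pos: [0.4502, 0.1936, 0.1464]
tool_rot: [0.69, 0.724, -0.0, -0.0]
ft_force: [0.8, 0.3, -1.1]
grip_width: 0.0206
clock: 19.9
eef_pos: [0.4504, 0.1938, 0.1435]
tool_rot: [0.69, 0.724, 0.0, 0.0]
ft_force: [-0.7, 0.3, -0.2]
grip_width: 0.0206
clock: 20.07
eef_pos: [0.4502, 0.1937, 0.1403]
tool_rot: [0.69, 0.724, -0.0, -0.0]
ft_force: [0.2, -0.2, -0.7]
grip_width: 0.0206
```

```bash
for i in 1 2; do :; done
python3 -m jog '[[[0,0,-0.002,0,0,0,255],[0,0,-0.002,0,0,0,255]]]' | grep -E "pos|force"
python3 -m jog '[[[0,0,-0.002,0,0,0,255],[0,0,-0.002,0,0,0,255]]]' | grep -E "pos|force"
python3 -m jog '[[[0,0,-0.002,0,0,0,255],[0,0,-0.002,0,0,0,255]]]' | grep -E "pos|force"
python3 -m jog '[[[0,0,-0.002,0,0,0,255],[0,0,-0.002,0,0,0,255]]]' | grep -E "pos|force"
```

```text
eef_pos: [0.4502, 0.1937, 0.1383]
ft_force: [-0.2, -0.0, -0.4]
eef_pos: [0.4508, 0.194, 0.138]
ft_force: [-0.6, -1.4, 6.2]
eef_pos: [0.4513, 0.1943, 0.138]
ft_force: [-3.3, -1.0, 17.0]
eef_pos: [0.4518, 0.1946, 0.1379]
ft_force: [-7.0, -3.4, 27.4]
```

Contact came at TCP z 0.138, exactly as predicted. Next: up until the tip is at the mouth (TCP 0.240), then down again.

```bash
python3 -m jog '[[[0,0,0.015,0,0,0,255],[0,0,0.03,0,0,0,255],[0,0,0.045,0,0,0,255],[0,0,0.06,0,0,0,255],[0,0,0.075,0,0,0,255],[0,0,0.09,0,0,0,255],[0,0,0.1,0,0,0,255],[0,0,0.108,0,0,0,255],[0,0,0.108,0,0,0,255],[0,0,0.108,0,0,0,255]]]'
python3 -m jog '[[[0,0,-0.015,0,0,0,255],[0,0,-0.03,0,0,0,255],[0,0,-0.045,0,0,0,255],[0,0,-0.06,0,0,0,255],[0,0,-0.075,0,0,0,255],[0,0,-0.09,0,0,0,255],[0,0,-0.1,0,0,0,255],[0,0,-0.1,0,0,0,255],[0,0,-0.104,0,0,0,255],[0,0,-0.104,0,0,0,255]]]'
python3 -m jog '[[[0,0,-0.002,0,0,0,255],[0,0,-0.002,0,0,0,255]]]'
python3 -c "
from h import *
cv2.imwrite('pics/s8.png',bot.camera('scene'))"
```

```text
clock: 21.57
eef_pos: [0.4505, 0.1938, 0.2406]
tool_rot: [0.69, 0.724, 0.0, 0.0]
ft_force: [0.7, -0.4, -1.0]
grip_width: 0.0204
clock: 22.4
eef_pos: [0.4508, 0.1939, 0.1372]
tool_rot: [0.69, 0.724, 0.001, 0.0]
ft_force: [-0.1, 0.1, -1.0]
grip_width: 0.0206
clock: 22.57
eef_pos: [0.4514, 0.1941, 0.137]
tool_rot: [0.69, 0.724, 0.002, 0.001]
ft_force: [-2.5, -1.0, 10.4]
grip_width: 0.0206
```

Bottom reached again at 10 N. Now out and toward red, checking its position on the way.

```bash
python3 -m jog '[[[0,0,0.02,0,0,0,255],[0,0,0.04,0,0,0,255],[0,0,0.06,0,0,0,255],[0,0,0.08,0,0,0,255],[0,0,0.1,0,0,0,255],[0,0,0.12,0,0,0,255],[0,0,0.14,0,0,0,255],[0,0,0.155,0,0,0,255],[0,0,0.155,0,0,0,255]]]'
python3 -m jog '[[[0,-0.03,0,0,0,0,255],[0,-0.06,0,0,0,0,255],[0.005,-0.09,0,0,0,0,255],[0.01,-0.12,0,0,0,0,255],[0.014,-0.15,0,0,0,0,255],[0.014,-0.18,0,0,0,0,255],[0.014,-0.21,0,0,0,0,255],[0.014,-0.24,0,0,0,0,255],[0.014,-0.27,0,0,0,0,255],[0.014,-0.27,0,0,0,0,255]]]'
python3 - <<'E'
from fit import *
st();s=bot.camera("scene");t=bot.camera("top");cv2.imwrite("pics/s9.png",s);cv2.imwrite("pics/t9.png",t)
a=cv2.imread("pics/scene0.png");d=cv2.absdiff(a,s);e=cv2.absdiff(cv2.imread("pics/top0.png"),t)
print("green",d[175:220,312:345].mean(),e[208:238,169:199].mean(),"red",d[140:182,200:224].mean(),e[204:234,327:357].mean())
print(fit({"scene":s},"red",[.463,-.18]))
E
```

```text
clock: 23.37
eef_pos: [0.4521, 0.1945, 0.2933]
tool_rot: [0.69, 0.724, 0.003, 0.001]
ft_force: [0.7, 0.5, 0.6]
grip_width: 0.0209
clock: 24.2
eef_pos: [0.4639, -0.0807, 0.2883]
tool_rot: [0.692, 0.722, -0.001, 0.0]
ft_force: [-0.2, -0.6, -0.5]
grip_width: 0.0207
{'clock': 24.2, 'eef_pos': [0.464, -0.081, 0.288], 'tool_rot': [0.692, 0.722, -0.001, 0.0], 'ft_force': [-0.215, -0.573, -0.474], 'grip_width': 0.021, 'joint_pos': [-0.171, 0.163, 0.128, 1.537, -0.002, 1.358]}
green 2.0763187429854097 17.955925925925925 red 2.236111111111111 59.154444444444444
{'scene': ([0.4744, -0.1757], np.float64(4.8), 178)}
```

```bash
python3 -m jog '[[[0,-0.03,0,0,0,0,255],[0,-0.06,0,0,0,0,255],[0,-0.09,0,0,0,0,255],[0,-0.104,0,0,0,0,255],[0,-0.104,0,0,0,0,255],[0,-0.104,0,0,0,0,255],[0,-0.104,-0.015,0,0,0,255],[0,-0.104,-0.03,0,0,0,255],[0,-0.104,-0.04,0,0,0,255],[0,-0.104,-0.04,0,0,0,255]]]'
python3 -m jog '[[[0,0,-0.015,0,0,0,255],[0,0,-0.03,0,0,0,255],[0,0,-0.045,0,0,0,255],[0,0,-0.06,0,0,0,255],[0,0,-0.075,0,0,0,255],[0,0,-0.075,0,0,0,255]]]'
python3 - <<'E'
from h import *
st();s=bot.camera("scene");cv2.imwrite("pics/s10.png",cv2.resize(s[90:200,150:270],(600,550),interpolation=cv2.INTER_CUBIC))
E
```

```text
clock: 25.13
eef_pos: [0.4632, -0.1778, 0.2472]
tool_rot: [0.689, 0.725, -0.001, -0.002]
ft_force: [-0.7, 0.3, -0.6]
grip_width: 0.0209
clock: 25.63
eef_pos: [0.4629, -0.1782, 0.1724]
tool_rot: [0.689, 0.725, -0.001, -0.002]
ft_force: [-0.3, 0.3, -0.9]
grip_width: 0.0206
{'clock': 25.633, 'eef_pos': [0.463, -0.178, 0.172], 'tool_rot': [0.689, 0.725, -0.001, -0.002], 'ft_force': [-0.279, 0.253, -0.898], 'grip_width': 0.021, 'joint_pos': [-0.368, 0.252, -0.059, 1.264, 0.0, 1.153]}
```

View pics/s10.png

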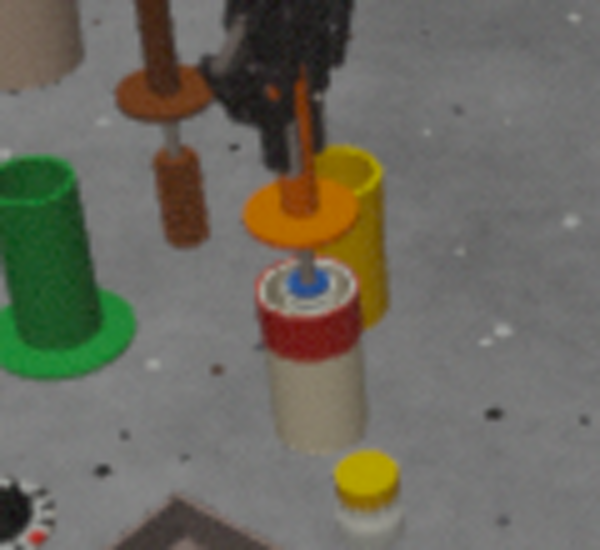

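The brush is centred in the red bottle.

```bash
python3 -m jog '[[[0,0,-0.012,0,0,0,255],[0,0,-0.024,0,0,0,255],[0,0,-0.031,0,0,0,255],[0,0,-0.031,0,0,0,255],[0,0,-0.034,0,0,0,255],[0,0,-0.034,0,0,0,255]]]' | grep -E "pos|force"
python3 -m jog '[[[0,0,-0.002,0,0,0,255],[0,0,-0.002,0,0,0,255]]]' | grep -E "pos|force"
python3 -m jog '[[[0,0,-0.002,0,0,0,255],[0,0,-0.002,0,0,0,255]]]' | grep -E "pos|force"
```

```text
eef_pos: [0.4649, -0.1802, 0.1412]
ft_force: [-1.0, 0.3, -1.8]
eef_pos: [0.4646, -0.1804, 0.1389]
ft_force: [-0.6, 0.9, -0.9]
eef_pos: [0.4648, -0.1806, 0.1371]
ft_force: [0.4, -0.9, 0.8]
```

```bash
python3 -m jog '[[[0,0,-0.002,0,0,0,255],[0,0,-0.002,0,0,0,255]]]' | grep -E "pos|force"
python3 -m jog '[[[0,0,-0.001,0,0,0,255],[0,0,-0.001,0,0,0,255]]]' | grep -E "pos|force"
python3 -m jog '[[[0,0,0.015,0,0,0,255],[0,0,0.03,0,0,0,255],[0,0,0.045,0,0,0,255],[0,0,0.06,0,0,0,255],[0,0,0.075,0,0,0,255],[0,0,0.09,0,0,0,255],[0,0,0.1,0,0,0,255],[0,0,0.106,0,0,0,255],[0,0,0.106,0,0,0,255],[0,0,0.106,0,0,0,255]]]'  | grep -E "pos|force"
python3 -m jog '[[[0,0,-0.015,0,0,0,255],[0,0,-0.03,0,0,0,255],[0,0,-0.045,0,0,0,255],[0,0,-0.06,0,0,0,255],[0,0,-0.075,0,0,0,255],[0,0,-0.09,0,0,0,255],[0,0,-0.1,0,0,0,255],[0,0,-0.1,0,0,0,255],[0,0,-0.104,0,0,0,255],[0,0,-0.104,0,0,0,255]]]'  | grep -E "pos|force"
python3 -m jog '[[[0,0,-0.002,0,0,0,255],[0,0,-0.002,0,0,0,255]]]' | grep -E "pos|force"
```

```text
eef_pos: [0.4654, -0.181, 0.137]
ft_force: [-1.8, 1.3, 11.6]
eef_pos: [0.4655, -0.1811, 0.1369]
ft_force: [-3.3, 0.7, 16.3]
eef_pos: [0.4643, -0.1803, 0.2392]
ft_force: [-0.7, -0.6, -1.0]
eef_pos: [0.4647, -0.1806, 0.1361]
ft_force: [-0.6, 0.1, 1.3]
eef_pos: [0.465, -0.1809, 0.136]
ft_force: [-2.6, -0.2, 12.3]
```

Red is scrubbed. Now I'll hang the brush back up.

```bash
python3 -m jog '[[[0,0,0.02,0,0,0,255],[0,0,0.04,0,0,0,255],[0,0,0.06,0,0,0,255],[0,0,0.08,0,0,0,255],[0,0,0.1,0,0,0,255],[0,0,0.12,0,0,0,255],[0,0,0.14,0,0,0,255],[0,0,0.16,0,0,0,255],[0,0,0.16,0,0,0,255]]]' | grep -E "pos|force"
python3 -m jog '[[[0,-0.03,0,0,0,0,255],[0,-0.06,0,0,0,0,255],[0,-0.09,0,0,0,0,255],[0,-0.12,0,0,0,0,255],[0,-0.15,0,0,0,0,255],[0,-0.18,0,0,0,0,255],[0.001,-0.206,0,0,0,0,255],[0.001,-0.206,0,0,0,0,255],[0.001,-0.206,0,0,0,0,255],[0.001,-0.206,0,0,0,0,255]]]' | grep -E "pos|force"
python3 -m jog '[[[0,0,-0.015,0,0,0,255],[0,0,-0.03,0,0,0,255],[0,0,-0.045,0,0,0,255],[0,0,-0.06,0,0,0,255],[0,0,-0.075,0,0,0,255],[0,0,-0.09,0,0,0,255],[0,0,-0.105,0,0,0,255],[0,0,-0.12,0,0,0,255],[0,0,-0.13,0,0,0,255],[0,0,-0.13,0,0,0,255]]]' | grep -E "pos|force"
python3 - <<'E'
from h import *
s=bot.camera("scene");cv2.imwrite("pics/s11.png",cv2.resize(s[70:190,110:230],(500,500),interpolation=cv2.INTER_CUBIC))
E
```

```text
eef_pos: [0.4663, -0.181, 0.2978]
ft_force: [0.8, -0.9, 0.3]
eef_pos: [0.4652, -0.3858, 0.2925]
ft_force: [-0.3, 1.6, -1.1]
eef_pos: [0.4644, -0.3839, 0.1612]
ft_force: [-1.2, 1.1, -2.0]
```

```bash
python3 -m jog '[[[0,0,-0.01,0,0,0,255],[0,0,-0.02,0,0,0,255],[0,0,-0.024,0,0,0,255],[0,0,-0.024,0,0,0,255]]]' | grep -E "pos|force"
python3 -m jog '[[[0,0,-0.002,0,0,0,255],[0,0,-0.002,0,0,0,255]]]' | grep -E "pos|force"
python3 -m jog '[[[0,0,-0.002,0,0,0,255],[0,0,-0.002,0,0,0,255]]]' | grep -E "pos|force"
```

```text
eef_pos: [0.4646, -0.3857, 0.1381]
ft_force: [-0.6, -0.0, -1.2]
eef_pos: [0.4654, -0.3864, 0.1375]
ft_force: [-1.3, -1.2, 0.1]
eef_pos: [0.4654, -0.3864, 0.1356]
ft_force: [-0.2, -0.0, -0.6]
```

```bash
python3 -m jog '[[[0,0,-0.001,0,0,0,255],[0,0,-0.001,0,0,0,255]]]' | grep -E "pos|force"
python3 -m jog '[[[0,0,-0.001,0,0,0,255],[0,0,-0.001,0,0,0,255]]]' | grep -E "pos|force"
python3 -m jog '[[[0,0,-0.001,0,0,0,255],[0,0,-0.001,0,0,0,255]]]' | grep -E "pos|force"
```

```text
eef_pos: [0.4656, -0.3866, 0.1352]
ft_force: [-0.5, -0.2, 1.4]
eef_pos: [0.4656, -0.3868, 0.1352]
ft_force: [-1.4, -0.3, 6.2]
eef_pos: [0.4656, -0.3868, 0.1351]
ft_force: [-2.7, 1.1, 10.3]
```

The collar is on the rim. Release, lift, and look.

```bash
python3 -m jog '[[[0,0,0.002,0,0,0,255],[0,0,0.002,0,0,0,0],[0,0,0.002,0,0,0,0],[0,0,0.002,0,0,0,0],[0,0,0.002,0,0,0,0],[0,0,0.002,0,0,0,0],[0,0,0.002,0,0,0,0],[0,0,0.002,0,0,0,0]]]' | grep -E "pos|force|wid"
python3 -m jog '[[[0,0,0.02,0,0,0,0],[0,0,0.04,0,0,0,0],[0,0,0.06,0,0,0,0],[0,0,0.08,0,0,0,0],[0,0,0.11,0,0,0,0],[0,0,0.14,0,0,0,0],[0,0,0.17,0,0,0,0],[0,0.04,0.17,0,0,0,0],[0,0.08,0.17,0,0,0,0],[0,0.1,0.17,0,0,0,0]]]' | grep -E "pos|force"
python3 - <<'E'
from fit import *
st();s=bot.camera("scene");t=bot.camera("top");cv2.imwrite("pics/s12.png",s);cv2.imwrite("pics/t12.png",t)
a=cv2.imread("pics/scene0.png");d=cv2.absdiff(a,s);e=cv2.absdiff(cv2.imread("pics/top0.png"),t)
print("green",d[175:220,312:345].mean(),e[208:238,169:199].mean(),"red",d[140:182,200:224].mean(),"brush",d[95:165,143:180].mean())
A=cv2.resize(s[70:230,110:270],(400,400),interpolation=cv2.INTER_CUBIC);B=cv2.resize(s[140:260,270:390],(400,400),interpolation=cv2.INTER_CUBIC)
cv2.imwrite("pics/m12.png",np.hstack([A,B]))
E
```

```text
eef_pos: [0.4654, -0.3863, 0.1344]
ft_force: [0.8, 0.4, 1.1]
grip_width: 0.0855
eef_pos: [0.4657, -0.2837, 0.3057]
ft_force: [0.2, -0.3, -0.3]
{'clock': 33.817, 'eef_pos': [0.466, -0.284, 0.306], 'tool_rot': [0.689, 0.724, 0.001, 0.001], 'ft_force': [0.248, -0.309, -0.326], 'grip_width': 0.085, 'joint_pos': [-0.548, 0.318, 0.375, 1.626, 0.001, 0.973]}
green 1.9712682379349047 3.4448148148148148 red 2.1183862433862433 brush 3.0045045045045047
```

View pics/m12.png

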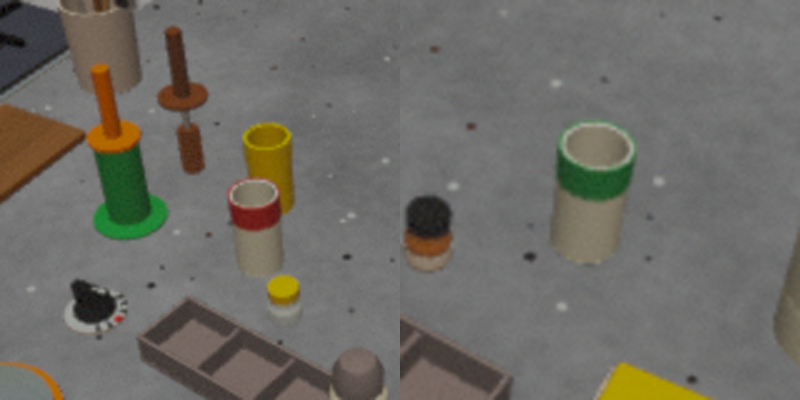

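The brush hangs upright and both bottles are unmoved. Now I'll grip the red bottle.

```bash
python3 -m jog '[[[0,0.035,0,0,0,0,0],[0,0.07,0,0,0,0,0],[-0.001,0.105,0,0,0,0,0],[-0.001,0.105,0,0,0,0,0],[-0.001,0.105,-0.03,0,0,0,0],[-0.001,0.105,-0.06,0,0,0,0],[-0.001,0.105,-0.09,0,0,0,0],[-0.001,0.105,-0.12,0,0,0,0],[-0.001,0.105,-0.15,0,0,0,0],[-0.001,0.105,-0.17,0,0,0,0]]]' | grep -E "pos|force"
python3 -m jog '[[[0,0,-0.02,0,0,0,0],[0,0,-0.04,0,0,0,0],[0,0,-0.06,0,0,0,0],[0,0,-0.075,0,0,0,0],[0,0,-0.088,0,0,0,0],[0,0,-0.088,0,0,0,0],[0,0,-0.088,0,0,0,0]]]' | grep -E "pos|force"
python3 -m jog '[[[0,0,0,0,0,0,255],[0,0,0,0,0,0,255],[0,0,0,0,0,0,255],[0,0,0,0,0,0,255],[0,0,0,0,0,0,255],[0,0,0,0,0,0,255],[0,0,0,0,0,0,255]]]' | grep -E "pos|force|wid"
```

```text
eef_pos: [0.463, -0.1817, 0.1316]
ft_force: [0.5, 0.1, -0.3]
eef_pos: [0.4639, -0.1818, 0.046]
ft_force: [0.3, -0.3, 0.2]
eef_pos: [0.4652, -0.1819, 0.0482]
ft_force: [-2.5, 0.0, 5.2]
grip_width: 0.0582
```

```bash
python3 -m jog '[[[0,0,0.02,0,0,0,255],[0,0,0.04,0,0,0,255],[0,0,0.06,0,0,0,255],[0,0,0.08,0,0,0,255],[0,0,0.1,0,0,0,255],[0.03,0.004,0.11,0,0,0,255],[0.06,0.008,0.11,0,0,0,255],[0.09,0.012,0.11,0,0,0,255],[0.12,0.016,0.11,0,0,0,255],[0.15,0.02,0.11,0,0,0,255]]]' | grep -E "pos|force|wid"
python3 -m jog '[[[0.015,0.002,0,0,0,0,255],[0.022,0.002,0,0,0,0,255],[0.022,0.002,0,0,0,0,255],[0.022,0.002,0,0,0,0,255],[0.022,0.002,0,0,0,0,255]]]' | grep -E "pos|force|wid|rot"
python3 - <<'E'
from h import *
t=bot.camera("top");cv2.imwrite("pics/t13.png",t);s=bot.camera("scene");cv2.imwrite("pics/s13.png",s)
A=cv2.resize(t[110:210,250:370],(480,400),interpolation=cv2.INTER_CUBIC);B=cv2.resize(s[110:230,150:246],(320,400),interpolation=cv2.INTER_CUBIC)
cv2.imwrite("pics/m13.png",np.hstack([A,B]))
E
```

```text
eef_pos: [0.6157, -0.1609, 0.1569]
ft_force: [0.6, -0.3, -1.7]
grip_width: 0.0583
eef_pos: [0.6351, -0.1595, 0.1567]
tool_rot: [0.69, 0.724, -0.0, -0.0]
ft_force: [-0.2, -0.3, -2.1]
grip_width: 0.0584
```

View pics/m13.png

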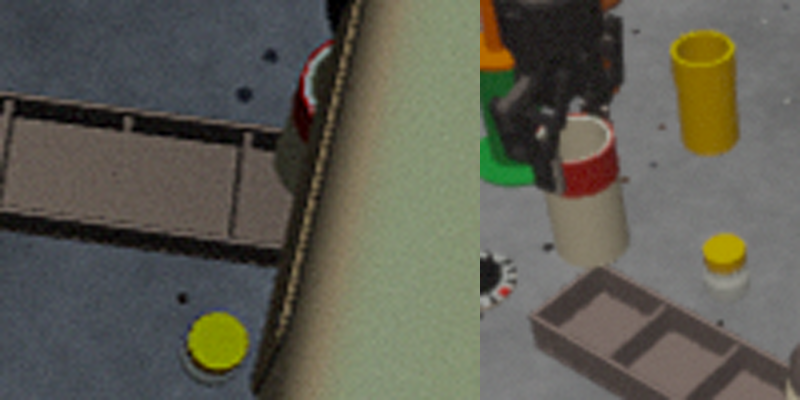

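The red bottle hangs upright over pocket 0. I'll lower it, watching the force.

```bash
python3 - <<'E'
from h import *
c=np.array([.636,-.1595,.1085]);t=np.linspace(0,6.28,60)
P=np.array([proj("scene",c+[.03*np.cos(a),.03*np.sin(a),0]) for a in t]);i=P[:,1].argmax();print(P[i],P.min(0),P.max(0))
E
python3 -m jog '[[[0.001,0,-0.02,0,0,0,255],[0.001,0,-0.04,0,0,0,255],[0.001,0,-0.06,0,0,0,255],[0.001,0,-0.07,0,0,0,255],[0.001,0,-0.075,0,0,0,255],[0.001,0,-0.08,0,0,0,255],[0.001,0,-0.085,0,0,0,255],[0.001,0,-0.085,0,0,0,255]]]' | grep -E "pos|force|wid"
```

```text
[181.75456862 190.28747686] [171.82727734 175.6075406 ] [193.92125112 190.28747686]
eef_pos: [0.6374, -0.1594, 0.0716]
ft_force: [-0.5, 0.2, -1.4]
grip_width: 0.0583
```

```bash
python3 -m jog '[[[0,0,-0.006,0,0,0,255],[0,0,-0.012,0,0,0,255],[0,0,-0.017,0,0,0,255],[0,0,-0.017,0,0,0,255]]]' | grep -E "pos|force|wid"
python3 -m jog '[[[0,0,-0.002,0,0,0,255],[0,0,-0.002,0,0,0,255]]]' | grep -E "pos|force|wid"
```

```text
eef_pos: [0.6372, -0.1592, 0.0537]
ft_force: [0.3, 1.2, -1.3]
grip_width: 0.0583
eef_pos: [0.6374, -0.1593, 0.0534]
ft_force: [-2.1, 0.2, 2.1]
grip_width: 0.0587
```

Touched down. Release, lift, and travel to green, checking its position on the way.

```bash
python3 -m jog '[[[0,0,0,0,0,0,0],[0,0,0,0,0,0,0],[0,0,0,0,0,0,0],[0,0,0,0,0,0,0],[0,0,0,0,0,0,0],[0,0,0,0,0,0,0],[0,0,0,0,0,0,0]]]' | grep -E "force|wid"
python3 -m jog '[[[0,0,0.03,0,0,0,0],[0,0,0.06,0,0,0,0],[0,0,0.09,0,0,0,0],[0,0,0.12,0,0,0,0],[0,0,0.15,0,0,0,0],[0,0,0.18,0,0,0,0],[-0.03,0.02,0.18,0,0,0,0],[-0.06,0.04,0.18,0,0,0,0],[-0.09,0.07,0.18,0,0,0,0],[-0.11,0.1,0.18,0,0,0,0]]]' | grep -E "pos|force"
python3 -m jog '[[[-0.01,0.03,0,0,0,0,0],[-0.02,0.06,0,0,0,0,0],[-0.03,0.09,0,0,0,0,0],[-0.04,0.12,0,0,0,0,0],[-0.05,0.15,0,0,0,0,0],[-0.06,0.18,0,0,0,0,0],[-0.077,0.2,0,0,0,0,0],[-0.077,0.2,0,0,0,0,0],[-0.077,0.2,0,0,0,0,0]]]' | grep -E "pos|force"
python3 - <<'E'
from h import *
st();s=bot.camera("scene");cv2.imwrite("pics/s14.png",s);d=cv2.absdiff(cv2.imread("pics/scene0.png"),s)
print("green",d[175:220,312:345].mean(),"brush",d[95:165,143:180].mean())
E
```

```text
ft_force: [-0.3, 0.1, -1.3]
grip_width: 0.0855
eef_pos: [0.5252, -0.059, 0.2328]
ft_force: [-0.3, 0.8, 0.2]
eef_pos: [0.4499, 0.1416, 0.2329]
ft_force: [0.0, 0.3, 0.2]
{'clock': 40.6, 'eef_pos': [0.45, 0.142, 0.233], 'tool_rot': [0.689, 0.725, 0.0, 0.0], 'ft_force': [0.025, 0.277, 0.233], 'grip_width': 0.085, 'joint_pos': [0.305, 0.172, -0.003, 1.395, -0.0, 1.825]}
green 2.318294051627385 brush 3.2767052767052767
```

Green is unmoved and the brush is in place. Now I'll grip the green bottle at (0.4505, 0.194).

```bash
python3 -m jog '[[[0,0.03,0,0,0,0,0],[0,0.052,0,0,0,0,0],[0,0.052,0,0,0,0,0],[0,0.052,0,0,0,0,0],[0,0.052,-0.03,0,0,0,0],[0,0.052,-0.06,0,0,0,0],[0,0.052,-0.09,0,0,0,0],[0,0.052,-0.1,0,0,0,0]]]' | grep -E "pos|force"
python3 -m jog '[[[0,0,-0.02,0,0,0,0],[0,0,-0.04,0,0,0,0],[0,0,-0.06,0,0,0,0],[0,0,-0.075,0,0,0,0],[0,0,-0.087,0,0,0,0],[0,0,-0.087,0,0,0,0],[0,0,-0.087,0,0,0,0]]]' | grep -E "pos|force"
python3 -m jog '[[[0,0,0,0,0,0,255],[0,0,0,0,0,0,255],[0,0,0,0,0,0,255],[0,0,0,0,0,0,255],[0,0,0,0,0,0,255],[0,0,0,0,0,0,255],[0,0,0,0,0,0,255]]]' | grep -E "pos|force|wid"
```

```text
eef_pos: [0.4481, 0.1899, 0.1286]
ft_force: [0.2, -0.2, -0.1]
eef_pos: [0.4507, 0.1918, 0.0458]
ft_force: [-0.4, 0.6, -0.6]
eef_pos: [0.4514, 0.1931, 0.0475]
ft_force: [-1.3, -1.1, 5.1]
grip_width: 0.0594
```

```bash
python3 -m jog '[[[0,0,0.02,0,0,0,255],[0,0,0.04,0,0,0,255],[0,0,0.06,0,0,0,255],[0,0,0.08,0,0,0,255],[0,0,0.1,0,0,0,255],[0,0,0.11,0,0,0,255],[0,-0.03,0.11,0,0,0,255],[0.01,-0.06,0.11,0,0,0,255],[0.02,-0.09,0.11,0,0,0,255],[0.03,-0.12,0.11,0,0,0,255]]]' | grep -E "pos|force|wid"
python3 -m jog '[[[0.02,-0.03,0,0,0,0,255],[0.04,-0.06,0,0,0,0,255],[0.06,-0.09,0,0,0,0,255],[0.08,-0.12,0,0,0,0,255],[0.1,-0.135,0,0,0,0,255],[0.13,-0.152,0,0,0,0,255],[0.15,-0.152,0,0,0,0,255],[0.167,-0.152,0,0,0,0,255],[0.167,-0.152,0,0,0,0,255],[0.167,-0.152,0,0,0,0,255]]]' | grep -E "pos|force|wid|rot"
```

```text
eef_pos: [0.4804, 0.0717, 0.1559]
ft_force: [1.1, -0.3, -1.1]
grip_width: 0.0592
eef_pos: [0.6472, -0.0793, 0.1545]
tool_rot: [0.69, 0.724, -0.001, -0.001]
ft_force: [-0.5, 0.9, -1.3]
grip_width: 0.059
```

```bash
python3 -m jog '[[[0.001,0.001,-0.02,0,0,0,255],[0.001,0.001,-0.04,0,0,0,255],[0.001,0.001,-0.06,0,0,0,255],[0.001,0.001,-0.07,0,0,0,255],[0.001,0.001,-0.075,0,0,0,255],[0.001,0.001,-0.08,0,0,0,255],[0.001,0.001,-0.085,0,0,0,255],[0.001,0.001,-0.085,0,0,0,255]]]' | grep -E "pos|force|wid"
python3 -m jog '[[[0,0,-0.006,0,0,0,255],[0,0,-0.012,0,0,0,255],[0,0,-0.016,0,0,0,255],[0,0,-0.016,0,0,0,255],[0,0,-0.018,0,0,0,255],[0,0,-0.018,0,0,0,255]]]' | grep -E "pos|force|wid"
```

```text
eef_pos: [0.6483, -0.0782, 0.0706]
ft_force: [-0.4, -0.2, -1.8]
grip_width: 0.059
eef_pos: [0.6485, -0.0783, 0.0529]
ft_force: [0.1, -0.7, -1.5]
grip_width: 0.0592
```

```bash
python3 -m jog '[[[0,0,-0.001,0,0,0,255],[0,0,-0.001,0,0,0,255],[0,0,-0.001,0,0,0,0],[0,0,-0.001,0,0,0,0],[0,0,-0.001,0,0,0,0],[0,0,-0.001,0,0,0,0],[0,0,-0.001,0,0,0,0],[0,0,-0.001,0,0,0,0],[0,0,-0.001,0,0,0,0]]]' | grep -E "pos|force|wid"
python3 -m jog '[[[0,0,0.03,0,0,0,0],[0,0,0.06,0,0,0,0],[0,0,0.09,0,0,0,0],[0,0,0.12,0,0,0,0],[0,0,0.15,0,0,0,0],[0,0,0.18,0,0,0,0],[-0.03,0.01,0.2,0,0,0,0],[-0.06,0.02,0.2,0,0,0,0],[-0.09,0.03,0.2,0,0,0,0],[-0.12,0.04,0.2,0,0,0,0]]]' | grep -E "pos|force"
python3 -m jog '[[[-0.03,0.03,0,0,0,0,0],[-0.06,0.06,0,0,0,0,0],[-0.09,0.09,0,0,0,0,0],[-0.12,0.12,0,0,0,0,0],[-0.15,0.15,0,0,0,0,0],[-0.17,0.18,0,0,0,0,0],[-0.17,0.2,0,0,0,0,0],[-0.17,0.2,0,0,0,0,0]]]' | grep -E "pos|force"
python3 - <<'E'
from h import *
st();s=bot.camera("scene");t=bot.camera("top");cv2.imwrite("pics/s15.png",s);cv2.imwrite("pics/t15.png",t)
A=cv2.resize(t[110:290,200:470],(450,300),interpolation=cv2.INTER_CUBIC);B=cv2.resize(s[60:280,130:320],(350,405),interpolation=cv2.INTER_CUBIC)
o=np.zeros((405,800,3),np.uint8);o[:300,:450]=A;o[:,450:]=B;cv2.imwrite("pics/m15.png",o)
E
```

```text
eef_pos: [0.6484, -0.0783, 0.0515]
ft_force: [-0.3, 0.4, -0.4]
grip_width: 0.0855
eef_pos: [0.5274, -0.038, 0.2519]
ft_force: [0.2, 0.3, 0.7]
eef_pos: [0.3575, 0.1647, 0.2522]
ft_force: [0.1, -0.3, 0.8]
{'clock': 47.567, 'eef_pos': [0.357, 0.165, 0.252], 'tool_rot': [0.688, 0.726, 0.001, -0.0], 'ft_force': [0.133, -0.332, 0.848], 'grip_width': 0.085, 'joint_pos': [0.431, 0.008, -0.136, 1.424, 0.001, 1.948]}
```

View pics/m15.png

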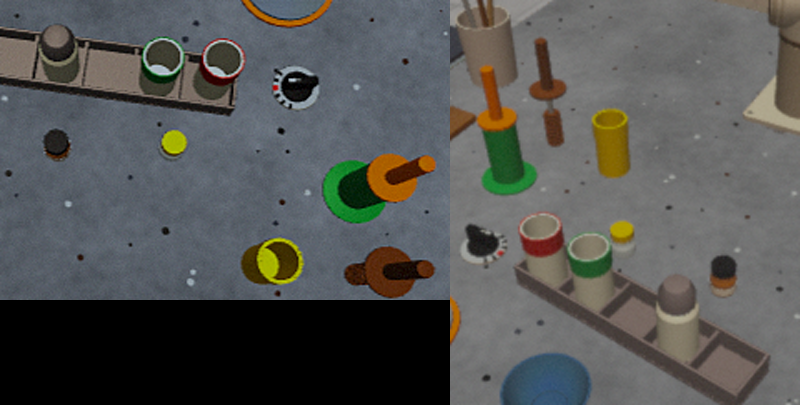

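Red stands upright in pocket 0 and green in pocket 1. The brush is upright, the pointer is at the red mark, and the bystanders have not moved. Handing in.

```bash
python3 -c "
from workcell import bot
print(bot.job_done())"
```

```text
the job is handed in; nothing more can be done
None
```

I handed the job in at about 48 s on the robot clock, and my last checks showed everything done as asked.

- **Bottles present:** only green and red were open on the counter; there was no blue one at this start. I scrubbed green first, then red.
- **Scrubbing:** in each bottle the brush went to the bottom, up until the tip was at the mouth, and back to the bottom. All four bottom contacts showed as a vertical force of about 10–27 N. The tip reached about 1 mm above the mouth both times, going by the TCP height.
- **Brush:** it is back upright in its stand. I felt the collar seat on the rim before releasing it.
- **Tray:** red stands in pocket 0 and green in pocket 1, both upright. In the last top and scene pictures, the capped bottle, jars, yellow bottle and brown brush look unmoved.
- **Timer:** the pointer measured 92.5–92.7° against 92.1° for the red mark, so within about 1°.

**Disagreements and failures:**
- **Tool frame:** the fingertips sit about 37 mm farther back than the stated tool frame says. My first grip on the timer dial therefore closed on nothing above the bar, and moved nothing. I measured the offset in the wrist picture and corrected every later grasp for it.
- **Camera fits:** an automatic fit of the bottle positions in the scene camera differed from the top camera by up to about 2 cm and fitted poorly in places. I used the top-camera positions, and the brush went in without touching the bottle walls.

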